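# Restock the free-turning guest turntable

## Robot

A 7-joint arm with a two-finger parallel gripper is mounted at the origin on a cart in front of the work surface, level with it; the furniture and walls round the work are solid. World frame = base frame: x ahead of the robot, y to its left, z up, the work surface at z = 0. Lengths are in mm, angles in rad, forces in N, time in s.
With the tool pointing down it reaches from about 400 to 875 mm from the base axis. Payload 4.4 kg.
Tool frame: the origin (TCP) lies at the very end of the fingers, on their centre line; the grasp point (between the pads) lies 19 mm behind it; z points along the fingers, y is the line along which they close (so a half turn about z gives the same grasp; the last joint's range is limited). The gripper opens to 85 mm and grips with 20 to 120 N. Pads are 22 mm wide; open, the fingers measure 114 mm over their backs; the gripper's body (76 mm by 85 mm) begins 54 mm behind the grasp point. The pads swing forward as they close: fully open they stand 13 mm farther back than shut.
Start: joints at [-1.222, 0.628, 0.038, 1.517, -0.027, 0.996, -0.02], TCP at [261.933, 594.902, 231.313] pointing down, gripper open.
Joint ranges: [-3.06, 3.06], [-0.37, 2.12], [-1.25, 1.32], [0.18, 2.47], [-1.1, 4.24], [0.23, 1.98], [-2.94, 2.94]. Speed limits (rad/s): [2.57, 2.57, 3.14, 3.14, 3.14, 3.14, 3.14].

## Interface

Orientations are given as a rotation vector (axis times angle).
In Python, from workcell import get_state, snapshot, camera_params, sign_off gives the robot as it stands.
- The arm moves only by the shell command python3 -m creep 'ROWS' [FORCE]. ROWS is text: rows parted by semicolons, each of 5 numbers parted by spaces: the opening, from 0 (shut) to 1 (fully open), then the shift along the tool's x, y, z scaled (see below), then the turn about the tool's z scaled (see below). A call has 1 to 12 rows; each row is the pose to reach, as a shift and turn from the pose commanded when the call began, along the tool's axes at that moment, turning the shorter way round; what a row does not reach only later rows make up. The controller multiplies each number of a shift by 200 mm and each number of a turn by 2 pi rad. A row lasts 1/10 s, in which the tool goes at most 50 mm and 8.59 degrees, less where a joint would pass 70% of its speed; a pose out of reach is approached as far as the arm can. A call with a number of a shift or a turn outside -1 to 1 is refused whole. A call with a gripper value outside its range is refused whole. The fingers move at their own pace and stop on an object; FORCE is the grip in N (left out, the last holds). Time passes only in rows, so rows that repeat a pose let the fingers close. It gives the time, the measured TCP pose, the force, the opening and the grip force at its end, in the units of the state.
- get_state(): the state, without advancing time (a new reading comes with each control period).
- snapshot(name): name is "scene" or "side" or "wrist"; returns (picture, depth): 400x640x3 uint8, red, green, blue; 400x640 float32, mm along the optical axis (not along the pixel's ray), 0 where there is no reading.
- camera_params(name): a dict with "mtx" (3x3 intrinsics, pixels), "k1" (the pictures are not rectified: a ray, as slopes to the right and down, at radius r is drawn at 1 + k1 r^2 times it, then the intrinsics apply), "xyz" and "rotation" of the camera in the world. Camera axes: x right, y down, z forward; pixel columns grow to the right and rows downward; lengths in mm; the calibration is good to about 2 mm. A picture is of the moment at which its call begins: read the wrist's pose just before it. camera_params takes no time and is no camera call; for the wrist camera it gives the pose at the moment of the call.
- sign_off(): hands the job in; it is judged then, once.
The state is a dict: "clock": time; "joint_positions": joint angles; "qd": joint speeds; "tau": joint torques, N m; "ee_pos": TCP position; "tool_rot": TCP orientation; "ft_force": force on the tool from outside, world axes, zero at the start; "torque": the same for the moment, N m; "opening": finger opening in mm; "gripper_force": force on a finger pad.
Only numpy, scipy, OpenCV 4.12 (cv2) and the standard library are available. Lean on these libraries where they do the work, as an engineer would, in place of code of your own. Each camera call takes 0.05 s, during which the arm holds its last target. There are 200 camera calls.

## Task

The guest turntable on the counter turns freely. Clear the empty glass off its blue spot and stand it on the round wooden coaster on the right; take the two bottles out of the leaning rack and stand the blue-and-white hand gel bottle wholly on the blue spot and the green-and-white lotion bottle wholly on the green spot, upright. Never let the turntable turn more than about seven degrees from where it stands, and leave the stack of cup sleeves on its cork spot and the green-topped dessert cup beside the turntable where they are.

Things in the scene. Friction and masses are not known exactly. Their poses are not given: they have to be found in the camera images.
- gel: hand gel bottle, white with a blue band, white cap, about 120 g, 99 mm tall: round body 40 mm across up to 60 mm, narrowing to 20 mm at 78 mm, then a round cap 23 mm across. Origin at the centre of its underside, z along the bottle to the cap. Starts in one of the two bays of the rack, leaning 34 to 38 degrees from vertical
- lotion: lotion bottle, white with a green lower band, white cap, about 170 g, 145 mm tall: round body 45 mm across up to 98 mm, narrowing shoulder to 118 mm, then a round cap 29 mm across. Origin at the centre of its underside, z along the bottle to the cap. Starts in the other bay, leaning 34 to 38 degrees from vertical
- glass: small clear tumbler, 80 mm tall, 64 mm across at the rim and 52 mm at the foot, empty. Origin at the centre of its underside, z up. Starts standing on the blue spot
- sleeves: stack of brown card cup sleeves, 68 mm across, 114 mm tall, loose, standing on the cork spot; stays there. Origin at the centre of its underside
- coaster: round wooden coaster, 104 mm across, 11 mm thick, fixed to the counter; the glass goes here. Origin at the centre of its underside
- rack: fixed wooden two-bay rack, 196 mm wide; origin under its middle on the counter, z up. Bays at y = -60 and +60 mm, floors 36 mm up. A bottle leans 34 to 38 degrees towards the rack's -x (to the robot's left) on a 26 mm wide strip reaching 68 mm up it; side cheeks 50 mm apart reach 22 mm up it. Its +y and -y sides are free above: grip there, draw it out along its axis
- platter (a joint): turn of the turntable's platter, rad, 0 at the start, positive anticlockwise from above. It runs on a nearly frictionless bearing and nothing holds it. The reading is noisy by about 0.01 rad
- platter_centre (a point): centre of the platter's top, on its axis. Platter: round wood, 250 mm across, its top 32 mm above the counter, on a smaller steel foot
- mark_blue (a point): centre of the blue round spot, 72 mm across, flush in the platter's top, 80 mm from the axis; turns with the platter
- mark_green (a point): centre of the green spot, same size, 80 mm from the axis, 120 degrees anticlockwise from the blue one
- mark_cork (a point): centre of the cork-coloured spot, same size, 80 mm from the axis, 240 degrees anticlockwise from the blue one
- dessert: lidded dessert cup with green topping, 86 mm across, 75 mm tall, standing on the counter behind the rack and the turntable; to be left alone. Origin at the centre of its underside

How it is judged:
By the outcome, as a careful person would: the job done as asked, in the order asked, and still so for the second after the job is handed in, with the robot touching nothing.
It also fails if it takes over 72 s, if anything falls off the work surface, if the arm or the gripper's body presses on something with over 40 N, if the wrist force passes 120 N, or if a joint passes its speed limit or range.

## Working session

There is one attempt and no reset: what is moved stays moved. The work goes in short steps, Python scripts to look and compute and a shell command to move; the robot and the scene stay as the last step left them, time stands still between calls to the robot, and variables do not carry over. Pictures are saved under pics/ and viewed, at most 10 in all, crops included, and the job is handed in when it is done.

```bash
mkdir -p pics; ls; cat > h.py <<'E'
import numpy as np, cv2
from workcell import *
from scipy.spatial.transform import Rotation as R
def snap(n,f):
    s=get_state(); p=camera_params(n); im,d=snapshot(n); cv2.imwrite('pics/'+f+'.png',im[:,:,::-1]); np.savez('pics/'+f+'.npz',im=im,d=d,**{k:np.array(v) for k,v in p.items()}); return im,d,p
def rot(r):
    r=np.array(r,float); return r if r.shape==(3,3) else R.from_rotvec(r).as_matrix()
def world(p,uv,d):
    K=np.array(p['mtx']);uv=np.array(uv,float).reshape(-1,1,2)
    n=cv2.undistortPoints(uv,K,np.array([float(p['k1']),0,0,0,0]))[:,0]
    c=np.c_[n,np.ones(len(n))]*np.array(d,float).reshape(-1,1)
    return c@rot(p['rotation']).T+np.array(p['xyz'])
def plane(p,uv,z):
    a=world(p,uv,np.ones(len(uv)));o=np.array(p['xyz']);v=a-o
    return o+v*((z-o[2])/v[:,2])[:,None]
def cloud(p,d):
    v,u=np.mgrid[0:400,0:640]; return world(p,np.c_[u.ravel(),v.ravel()],d.ravel()).reshape(400,640,3)
E
python3 - <<'E'
from h import *
for n in ['scene','side']: 
    im,d,p=snap(n,n+'0'); print(p)
print(get_state())
a=[cv2.imread(f'pics/{n}0.png') for n in('scene','side')]
E
```

```text
pics
{'mtx': array([[494.84615879,   0.        , 315.35478131],
       [  0.        , 494.84615879, 195.31689792],
       [  0.        ,   0.        ,   1.        ]]), 'k1': -0.011756821005791795, 'xyz': array([-480.39234891, -882.66149532,  656.56999888]), 'rotation': array([-1.83826383,  0.81119864, -0.54559831])}
{'mtx': array([[432.93897125,   0.        , 323.59812721],
       [  0.        , 432.93897125, 199.39557597],
       [  0.        ,   0.        ,   1.        ]]), 'k1': -0.0287216576183445, 'xyz': array([ 465.66854017, -975.6918188 ,  578.97832646]), 'rotation': array([-2.04515508,  0.11043229, -0.05341894])}
{'clock': 0.1, 'joint_positions': array([-1.22177889,  0.62926842,  0.03843949,  1.51827712, -0.02701175,
        0.99630987, -0.02001574]), 'qd': array([-7.53755877e-04, -1.68084555e-03, -5.81191778e-05, -2.08232265e-03,
        8.47432204e-04,  5.80643516e-04, -9.69539085e-04]), 'tau': array([ 3.11401105e-03, -5.64527607e+01,  1.23018421e+00, -1.93972796e+01,
        1.11648950e-02,  5.40347464e-03, -3.12052600e-05]), 'ee_pos': array([261.70129953, 594.36597912, 230.46845736]), 'tool_rot': array([-6.46886724e-01, -3.07390840e+00,  2.68405323e-03]), 'ft_force': array([-0.4052945 ,  0.25129684, -0.91905765]), 'torque': array([ 0.09164756,  0.03349961, -0.0451987 ]), 'gripper_force': 0.0, 'opening': 85.42362929541392}
```

View pics/scene0.png

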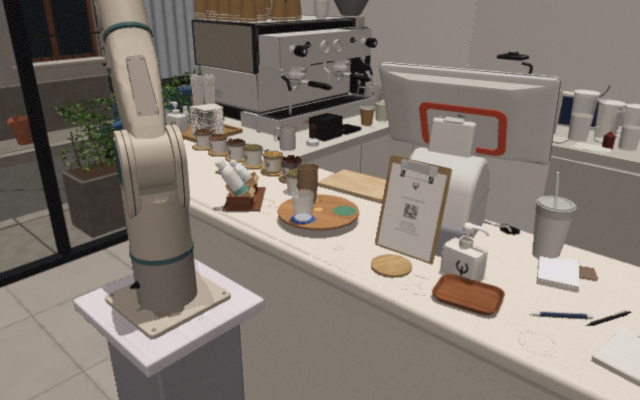

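View pics/side0.png

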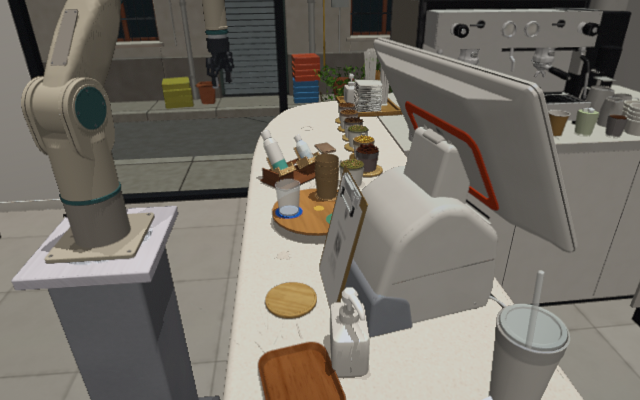

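```bash
python3 - <<'E'
from h import *
a=cv2.imread('pics/scene0.png')[150:285,210:420]; b=cv2.imread('pics/side0.png')[120:320,240:400]
cv2.imwrite('pics/c0.png',np.hstack([cv2.resize(a,(466,300),interpolation=2),cv2.resize(b,(240,300),interpolation=2)]))
for n in ['scene','side']:
    z=np.load(f'pics/{n}0.npz'); p=z; d=z['d']; c=cloud(p,d); im=z['im'].astype(int)
    print(n,'counter',c[(300,260)[n=='side'],260 if n=='side' else 600])
    def fit(m,nm):
        q=c[m]
        if len(q)>8: (cx,cy),r=cv2.minEnclosingCircle(q[:,:2].astype(np.float32)); print(nm,len(q),cx,cy,r,np.median(q,0))
    r,g,bl=im[...,0],im[...,1],im[...,2]
    ws=(c[...,0]>350)&(c[...,0]<800)&(c[...,1]>-500)&(c[...,1]<500)
    fit(ws&(abs(c[...,2]-32)<7)&(bl>r+50)&(bl>g+25),'blue')
    fit(ws&(abs(c[...,2]-32)<7)&(g>r+35)&(g>bl+5),'green')
    fit(ws&(abs(c[...,2]-32)<6)&(r>bl+50)&(c[...,1]<170)&(c[...,1]>-120),'platter')
    fit(ws&(abs(c[...,2]-11)<6)&(r>bl+50)&(c[...,1]<-150)&(c[...,1]>-300)&(c[...,0]<600),'coaster')
    fit(ws&(c[...,2]>105)&(c[...,2]<125)&(r>bl+20),'sleeves')
    fit(ws&(c[...,2]>60)&(r>bl-20)&(c[...,1]>120),'bottles')
    for uv in ([(231,205),(265,188),(300,190),(345,211),(391,265),(230,170)] if n=='scene' else [(290,299),(290,190),(327,160),(268,140),(300,145),(310,185),(282,180)]): print(uv,c[uv[1],uv[0]].round())
E
```

```text
scene counter [ 6.65351360e+02 -7.30998126e+02 -1.91779869e-01]
blue 44 466.37432861328125 22.468547821044922 33.75386428833008 [454.90323323  12.57768297  33.06478621]
green 137 593.9314575195312 -28.129907608032227 33.447410583496094 [594.66584751 -29.84260135  32.64118388]
platter 1434 548.3967895507812 29.553449630737305 129.5355224609375 [532.93197354  10.16967374  32.37791624]
coaster 376 459.4984130859375 -288.2112121582031 52.26277542114258 [ 457.60649357 -277.91399247    9.7352744 ]
sleeves 222 486.2879638671875 -85.87619018554688 412.0232238769531 [554.13211706  74.25799915 115.00092019]
bottles 1315 605.94482421875 326.6368713378906 214.013916015625 [523.92715245 308.81224584  81.91278155]
(231, 205) [400. 271.  23.]
(265, 188) [594. 325.   9.]
(300, 190) [485.  50. 110.]
(345, 211) [593. -35.  33.]
(391, 265) [ 458. -296.    9.]
(230, 170) [422. 293. 129.]
side counter [ 397.70505789 -143.3893471    -1.00471507]
blue 90 470.529541015625 21.8702335357666 36.34927749633789 [472.82817528   6.18387568  31.62216575]
green 30 572.6736450195312 -24.29374122619629 20.566038131713867 [569.74999691 -26.40635762  31.44629735]
platter 1528 537.5376586914062 30.57415199279785 124.78155517578125 [526.05710864  -5.73437608  31.02588939]
coaster 711 463.2774658203125 -293.8238830566406 51.02072525024414 [ 463.0641757  -277.68940389    8.86433124]
sleeves 244 571.631591796875 -115.2245101928711 254.5185089111328 [567.25805486  76.15292478 115.23345668]
bottles 1560 609.177978515625 326.3900451660156 213.13638305664062 [574.44739399 300.39032832  79.40406321]
(290, 299) [ 462. -298.    8.]
(290, 190) [476. -11. 110.]
(327, 160) [584. 136. 124.]
(268, 140) [420. 300. 133.]
(300, 145) [520. 356.  91.]
(310, 185) [542. 247.  -2.]
(282, 180) [458.  50. 110.]
```

View pics/c0.png

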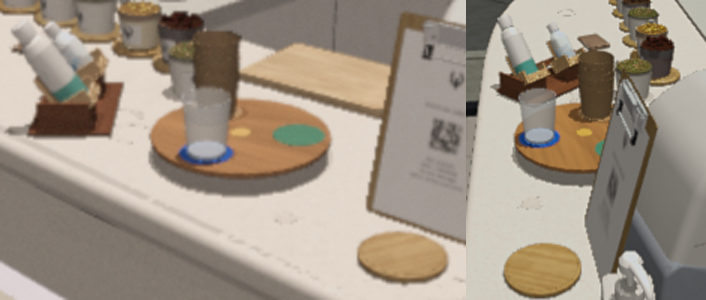

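```bash
python3 -m creep '1 -1 -0.85 -0.35 0;1 -1 -0.85 -0.35 0;1 -1 -0.85 -0.35 0;1 -1 -0.85 -0.35 0;1 -1 -0.85 -0.35 0;1 -1 -0.85 -0.35 0;1 -1 -0.85 -0.35 0;1 -1 -0.85 -0.35 0' 20
python3 - <<'E'
from h import *
im,d,p=snap('wrist','w1'); print(p['xyz'],rot(p['rotation']),get_state()['ee_pos'])
E
```

```text
clock: 0.9
ee_pos: [376.2, 359.0, 301.2]
tool_rot: [-0.648, -3.073, -0.001]
ft_force: [0.1, -0.5, -0.0]
opening: 85.6
gripper_force: 0.0
[306.6863252  389.94649551 444.76737522] [[ 0.40379398  0.87354634  0.27178522]
 [ 0.91484926 -0.38592803 -0.11878716]
 [ 0.00112344  0.29660805 -0.95499864]] [375.57899327 359.70464987 300.93017526]
```

View pics/w1.png

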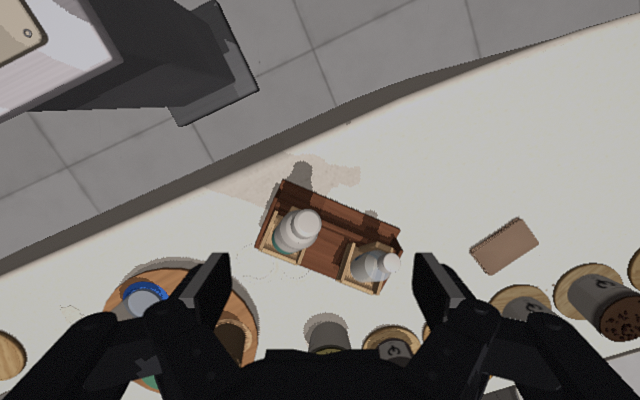

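```bash
cat > fit.py <<'E'
from h import *
from scipy.optimize import least_squares
z=np.load('pics/w1.npz');c=cloud(z,z['d']);im=z['im'].astype(int)
r,g,b=[im[...,i] for i in range(3)]
prof={'lotion':([0,98,118,119,145],[22.5,22.5,14.5,14.5,14.5]),'gel':([0,60,78,79,99],[20,20,10,11.5,11.5])}
for n,box in {'lotion':(262,325,200,265),'gel':(345,405,240,290)}.items():
    m=np.zeros((400,640),bool);m[box[2]:box[3],box[0]:box[1]]=1
    m&=(r<b+18)&(c[...,2]>45)&(z['d']>0)&(r+g+b>200)
    P=c[m]; top=P[P[:,2]>np.percentile(P[:,2],90)].mean(0)
    hs,rs=prof[n];L=hs[-1]
    def f(q):
        u=np.array([np.cos(q[3])*np.sin(q[4]),np.sin(q[3])*np.sin(q[4]),np.cos(q[4])])
        v=P-q[:3];h=v@u;rad=np.linalg.norm(v-np.outer(h,u),axis=1)
        e=rad-np.interp(h,hs,rs); over=h-L
        e=np.where(over>-3,np.where(rad<np.interp(L,hs,rs)-2,over,e),e)
        return np.r_[np.clip(e,-15,15),(q[4]-.628)*50]
    best=min((least_squares(f,[top[0]-.5*L*np.cos(a),top[1]-.5*L*np.sin(a),top[2]-.8*L,a,.63],loss='soft_l1') for a in(1.2,1.6,2.,2.4)),key=lambda s:s.cost)
    q=best.x;u=np.array([np.cos(q[3])*np.sin(q[4]),np.sin(q[3])*np.sin(q[4]),np.cos(q[4])])
    print(n,len(P),'base',q[:3].round(1),'az/lean deg',np.degrees(q[3:]).round(1),'u',u.round(3),'top',(q[:3]+u*L).round(1),'med res',np.median(abs(f(q))).round(2))
u=[(283,181),(402,233),(379,294),(258,248)]
print(plane(z,u,np.float64(60)).round(),[c[v,uu].round() for uu,v in u])
# marks
ws=(abs(c[...,2]-32)<6)
for nm,m in [('blue',(b>r+40)&(b>g+20)),('green',(g>r+30)&(g>b+5))]:
    q=c[m&ws&(c[...,1]<150)]; print(nm,len(q),q.mean(0) if len(q) else'')
E
python3 fit.py
```

```text
lotion 1601 base [459.2 267.7  35.9] az/lean deg [129.1  34.5] u [-0.358  0.44   0.824] top [407.3 331.5 155.4] med res 0.38
gel 1182 base [548.3 348.5  36.8] az/lean deg [131.7  37.3] u [-0.403  0.452  0.796] top [508.4 393.3 115.5] med res 0.44
[[377. 306.  60.]
 [507. 421.  60.]
 [583. 359.  60.]
 [448. 233.  60.]] [array([386., 294.,   8.]), array([537., 426.,   1.]), array([577., 359.,  69.]), array([467., 212.,   8.])]
blue 343 [449.77462148  35.30139954  33.33782371]
green 102 [604.57698488 -55.02541029  33.41819062]
```

```bash
cat > go.py <<'E'
import sys
from h import *
s=get_state();Rm=rot(s['tool_rot']);a=[float(x) for x in sys.argv[1:]]
yaz=np.degrees(np.arctan2(Rm[1,1],Rm[0,1]))
d=Rm.T@(np.array(a[:3])-s['ee_pos'])/200
t=((yaz-a[3])+90)%180-90 if len(a)>3 else 0
print('shift',d.round(3),'turn',round(t/360,4),'yaz',yaz.round(1),'pos',s['ee_pos'].round(1),'q7',s['joint_positions'].round(2),'F',s['ft_force'].round(1),'open',s['opening'].round(1),'t',s['clock'],'rows',np.linalg.norm(d)*4)
E
python3 go.py 459 11 250 14; python3 -c "
from h import *; print([k for k in get_state()])"
```

```text
['clock', 'joint_positions', 'qd', 'tau', 'ee_pos', 'tool_rot', 'ft_force', 'torque', 'gripper_force', 'opening']Traceback (most recent call last):
  File "go.py", line 7, in <module>
    print('shift',d.round(3),'turn',round(t/360,4),'yaz',yaz.round(1),'pos',s['ee_pos'].round(1),'q7',s['joint_positions'].round(2),'F',s['ft_force'].round(1),'open',s['opening'].round(1),'t',s['clock'],'rows',np.linalg.norm(d)*4)
                                                                                                                                                                      ^^^^^^^^^^^^^^^^^^
AttributeError: 'float' object has no attribute 'round'
```

```bash
sed -i "s/s\['opening'\].round(1)/round(float(s['opening']),1)/" go.py; python3 go.py 459 11 250 14
```

```text
shift [-1.083 -1.429  0.253] turn 0.1453 yaz 66.3 pos [375.6 359.7 300.9] q7 [-0.86  0.36  0.06  1.78 -0.03  1.    0.37] F [-1.2  1.1  0.3] open 85.2 t 0.95 rows 7.24286904365791
```

```bash
python3 -m creep '1 -0.75 -1 0 0.145;1 -0.75 -1 0 0.145;1 -0.75 -1 0 0.145;1 -0.75 -1 0 0.145;1 -0.75 -1 0 0.145;1 -0.75 -1 0 0.145;1 -0.75 -1 0 0.145'; python3 go.py 459 11 250 14
```

```text
clock: 1.65
ee_pos: [433.1, 115.6, 300.9]
tool_rot: [-1.935, -2.475, 0.001]
ft_force: [-0.9, 0.6, -0.3]
opening: 85.8
gripper_force: 0.0
shift [-0.539 -0.001  0.254] turn -0.0001 yaz 14.0 pos [433.1 115.6 300.9] q7 [-0.6   0.26  0.35  1.96 -0.11  0.94  0.05] F [-0.9  0.6 -0.3] open 85.8 t 1.65 rows 2.3838105431985994
```

```bash
python3 - <<'E'
from h import *
im,d,p=snap('wrist','w2')
c=cloud(p,d);r,g,b=[im[...,i].astype(int) for i in range(3)]
for nm,m in [('blue',(b>r+40)&(b>g+20)&(abs(c[...,2]-32)<6)),('green',(g>r+30)&(g>b+5)&(abs(c[...,2]-32)<6)),('platter',(r>b+40)&(abs(c[...,2]-32)<5)&(c[...,1]<165))]:
    q=c[m].astype(np.float32); print(nm,len(q), cv2.minEnclosingCircle(q[:,:2]) if len(q) else '')
E
```

```text
Traceback (most recent call last):
cv2.error: OpenCV(4.12.0) /io/opencv/modules/imgproc/src/shapedescr.cpp:201: error: (-215:Assertion failed) count >= 0 && (depth == CV_32F || depth == CV_32S) in function 'minEnclosingCircle'
```

View pics/w2.png

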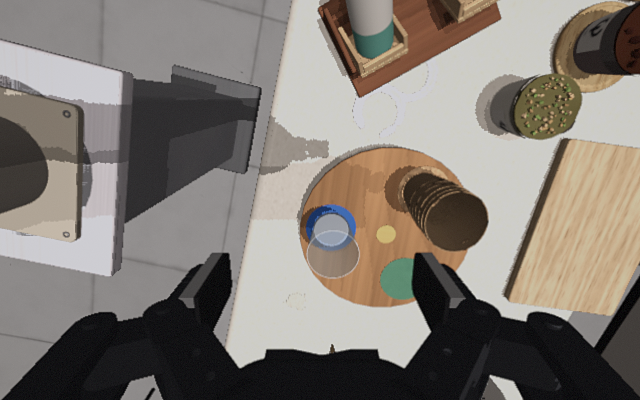

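```bash
python3 - <<'E'
from h import *
z=np.load('pics/w2.npz')
print('rim',plane(z,[(332,254)],112.),'mk blue/centre/green/foot',plane(z,[(330,229),(386,235),(402,278),(331,231)],32.).round(1))
print('sleeve top',plane(z,[(456,221)],146.).round())
c=cloud(z,z['d']);im=z['im'].astype(int);r,g,b=[im[...,i] for i in range(3)]
for m in [(b>r+60)&(b>g+30),(g>r+30)&(g>b+5)&(np.arange(400)[:,None]>250)]:
    v,u=np.nonzero(m&(np.arange(640)[None]<440)&(abs(c[...,2]-32)<8)); q=plane(z,np.c_[u,v],32.).astype(np.float32)
    if len(q): print(len(q),cv2.minEnclosingCircle(q[:,:2].copy()))
E
```

```text
rim [[468.96874707  23.46036217 112.        ]] mk blue/centre/green/foot [[469.2  21.4  32. ]
 [550.2  31.9  32. ]
 [594.9 -29.9  32. ]
 [471.4  18.8  32. ]]
sleeve top [[578. 108. 146.]]
508 ((469.5162353515625, 23.77631187438965), 35.64617919921875)
1059 ((596.6946411132812, -30.549232482910156), 34.847530364990234)
```

```bash
python3 go.py 469.5 22.5 135 6.7
```

```text
shift [-0.503  0.062  0.829] turn 0.021 yaz 14.3 pos [432.9 116.9 300.8] q7 [-0.6   0.26  0.35  1.96 -0.11  0.94  0.06] F [ 0.1  0.5 -0. ] open 85.5 t 1.7 rows 3.885744091618411
```

```bash
python3 -m creep '1 -0.5 0.062 0.5 0.02;1 -0.5 0.062 0.5 0.02;1 -0.5 0.062 0.5 0.02;1 -0.5 0.062 0.83 0.02;1 -0.5 0.062 0.83 0.02;1 -0.5 0.062 0.83 0.02;1 -0.5 0.062 0.83 0.02'; python3 go.py 469.5 22.5 65 6.7
```

```text
clock: 2.4
ee_pos: [469.7, 23.0, 135.2]
tool_rot: [-2.079, -2.354, -0.001]
ft_force: [0.1, -0.6, 0.3]
opening: 85.1
gripper_force: 0.0
shift [-0.003 -0.001  0.351] turn 0.0011 yaz 7.1 pos [469.7  23.  135.2] q7 [-0.31  0.55  0.29  2.11 -0.3   0.53  0.33] F [ 0.1 -0.6  0.3] open 85.1 t 2.4 rows 1.4048137398054488
```

```bash
python3 -m creep '1 0 0 0.15 0;1 0 0 0.35 0;1 0 0 0.35 0;0.8 0 0 0.35 0;0.75 0 0 0.35 0;0.7 0 0 0.35 0;0.65 0 0 0.35 0;0.6 0 0 0.35 0;0.6 0 0 0.35 0;0.6 0 0 0.35 0' 20; python3 go.py 469.5 22.5 65 6.7
```

```text
clock: 3.4
ee_pos: [470.9, 21.4, 67.6]
tool_rot: [2.083, 2.348, 0.005]
ft_force: [-0.7, 0.0, 8.0]
opening: 62.2
gripper_force: 20.4
shift [ 0.006 -0.006  0.013] turn 0.0004 yaz 6.9 pos [470.9  21.4  67.6] q7 [-0.24  0.67  0.2   2.15 -0.37  0.35  0.38] F [-0.7  0.   8. ] open 62.2 t 3.4 rows 0.062196642352890484
```

```bash
python3 -m creep '0.5 0 0 -0.03 0;0.5 0 0 -0.1 0;0.5 0 0 -0.3 0;0.5 0 0 -0.5 0;0.5 0 0 -0.5 0' 30; python3 go.py 461 -291 167 6.7
python3 - <<'E'
from h import *
a,d,p=snap('scene','s1');b,_,_=snap('wrist','w3')
cv2.imwrite('pics/c1.png',np.hstack([cv2.resize(a[150:285,210:420],(420,270)),cv2.resize(b,(380,270))])[:,:,::-1])
E
```

```text
clock: 3.9
ee_pos: [472.9, 21.2, 170.7]
tool_rot: [2.08, 2.345, 0.012]
ft_force: [1.1, -0.1, -1.1]
opening: 62.0
gripper_force: 33.3
shift [-1.543 -0.245  0.016] turn 0.0004 yaz 6.8 pos [472.9  21.2 170.7] q7 [-0.34  0.49  0.34  2.08 -0.28  0.61  0.31] F [ 1.1 -0.1 -1.1] open 62.0 t 3.9 rows 6.2491836453863385
```

View pics/c1.png

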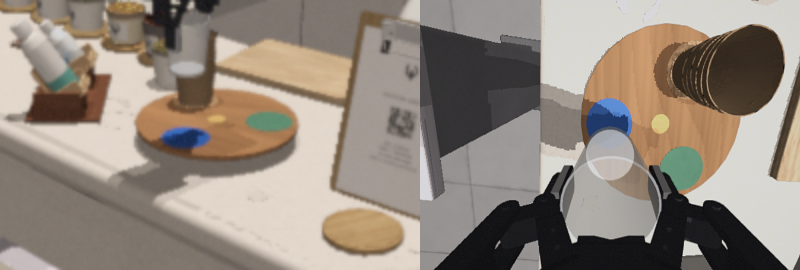

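```bash
python3 - <<'E'
from h import *
z=np.load('pics/side0.npz');c=cloud(z,z['d'])
m=(c[...,2]>20)&(c[...,2]<300)&(c[...,1]>-370)&(c[...,1]<-80)&(c[...,0]>350)
q=c[m]
for y in range(-370,-80,30):
    k=q[(q[:,1]>=y)&(q[:,1]<y+30)]; print(y,len(k),np.percentile(k[:,0],1).round() if len(k) else'')
z=np.load('pics/w3.npz');c=cloud(z,z['d']);im=z['im'].astype(int);r,g,b=[im[...,i] for i in range(3)]
for m in [(g>r+30)&(g>b+5)&(abs(c[...,2]-32)<8)]:
    v,u=np.nonzero(m); q=plane(z,np.c_[u,v],32.).astype(np.float32); print(len(q),cv2.minEnclosingCircle(q[:,:2].copy()))
E
```

```text
-370 3810 549.0
-340 2338 541.0
-310 1848 538.0
-280 1295 536.0
-250 931 533.0
-220 367 531.0
-190 4 568.0
-160 7 724.0
-130 2 735.0
-100 118 499.0
3218 ((597.4922485351562, -30.3962345123291), 35.53962326049805)
```

```bash
python3 -m creep '0.5 -0.8 -0.13 0 0;0.5 -0.8 -0.13 0 0;0.5 -0.8 -0.13 0 0;0.5 -0.8 -0.13 0 0;0.5 -0.8 -0.13 0 0'; python3 go.py 456 -290 80 6.7
```

```text
clock: 4.5
ee_pos: [461.4, -143.2, 164.7]
tool_rot: [-2.091, -2.343, 0.002]
ft_force: [-0.6, 1.4, -1.4]
opening: 61.6
gripper_force: 33.3
shift [-0.726 -0.109  0.424] turn -0.0005 yaz 6.5 pos [ 461.4 -143.2  164.7] q7 [ 0.02  0.51  0.31  2.05 -0.26  0.62  0.63] F [-0.6  1.4 -1.4] open 61.6 t 4.5 rows 3.390613898490706
```

```bash
python3 -m creep '0.5 -0.73 -0.11 0 0;0.5 -0.73 -0.11 0 0;0.5 -0.73 -0.11 0 0;0.5 -0.73 -0.11 0.2 0;0.5 -0.73 -0.11 0.4 0;0.5 -0.73 -0.11 0.5 0;0.5 -0.73 -0.11 0.55 0;0.5 -0.73 -0.11 0.57 0;0.5 -0.73 -0.11 0.58 0;0.5 -0.73 -0.11 0.58 0'; python3 go.py 456 -290 47 6.7
```

```text
clock: 5.5
ee_pos: [458.9, -288.2, 50.0]
tool_rot: [2.083, 2.35, 0.001]
ft_force: [0.1, -0.5, -0.2]
opening: 61.9
gripper_force: 33.3
shift [-0.007 -0.016  0.015] turn 0.0005 yaz 6.9 pos [ 458.9 -288.2   50. ] q7 [ 0.38  0.76  0.2   1.96 -0.32  0.45  0.94] F [ 0.1 -0.5 -0.2] open 61.9 t 5.5 rows 0.09192212662977489
```

```bash
python3 -m creep '0.5 0 0 0.01 0;0.5 0 0 0.015 0;0.5 0 0 0.02 0;0.5 0 0 0.02 0' 20; python3 go.py 456 -290 47 6.7
```

```text
clock: 5.9
ee_pos: [458.6, -288.9, 46.4]
tool_rot: [2.085, 2.348, 0.001]
ft_force: [-1.3, -0.2, 6.3]
opening: 62.3
gripper_force: 33.2
shift [-0.004 -0.013 -0.003] turn 0.0003 yaz 6.8 pos [ 458.6 -288.9   46.4] q7 [ 0.38  0.76  0.2   1.97 -0.32  0.44  0.94] F [-1.3 -0.2  6.3] open 62.3 t 5.9 rows 0.05745752146331705
```

Contact made. Release and rise.

```bash
python3 -m creep '0.8 0 0 0.015 0;1 0 0 0.01 0;1 0 0 0.01 0;1 0 0 0.01 0;1 0 0 -0.15 0;1 0 0 -0.4 0;1 0 0 -0.65 0;1 0 0 -0.9 0;1 0 0 -0.9 0'; python3 go.py 450 150 240 42
python3 - <<'E'
from h import *
b,d,p=snap('wrist','w4')
cv2.imwrite('pics/c2.png',b[:,:,::-1])
E
```

```text
clock: 6.8
ee_pos: [461.5, -291.0, 231.9]
tool_rot: [2.077, 2.34, 0.004]
ft_force: [0.7, -0.0, -0.6]
opening: 85.7
gripper_force: 0.0
shift [ 2.196  0.205 -0.056] turn -0.0977 yaz 6.8 pos [ 461.5 -291.   231.9] q7 [ 0.28  0.49  0.34  1.83 -0.21  0.84  0.84] F [ 0.7 -0.  -0.6] open 85.7 t 6.8 rows 8.825352516481392
```

View pics/c2.png

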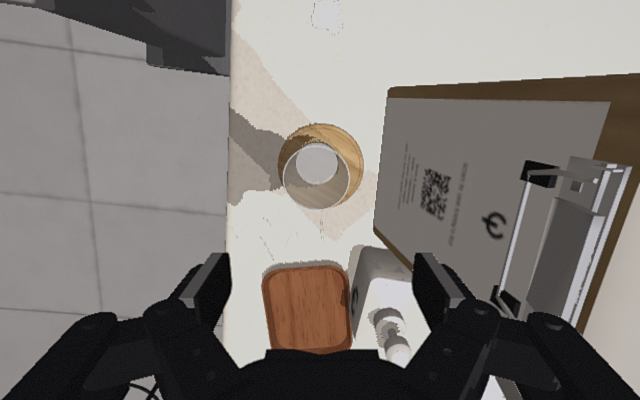

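```bash
python3 - <<'E'
from h import *
z=np.load('pics/w1.npz');c=cloud(z,z['d']);P=c[(z['d']>0)]
for nm,base,lean in [('gel',np.array([548.3,348.5]),131),('lotion',np.array([459.2,267.7]),131)]:
    a=np.radians(lean);l=np.array([np.cos(a),np.sin(a)]);s=np.array([np.sin(a),-np.cos(a)])
    D=P[:,:2]-base;L=D@l;S=D@s
    print(nm,'rows: along lean -40..120 step 20; cols: side -70..70 step 10 (max z)')
    for i in range(-40,120,20):
        print(i,[ (lambda k:int(k.max()) if len(k) else -1)(P[(L>=i)&(L<i+20)&(S>=j)&(S<j+10)&(P[:,2]<200)][:,2]) for j in range(-70,70,10)])
E
```

```text
gel rows: along lean -40..120 step 20; cols: side -70..70 step 10 (max z)
-40 [10, 11, 11, 57, 60, 61, 60, 61, 59, 60, -1, -1, -1, 2]
-20 [10, 10, 10, 70, 70, 64, 70, 63, 61, 71, 53, -1, -1, 3]
0 [10, 10, 10, 64, 70, 88, 95, 95, -1, 63, 54, -1, -1, 3]
20 [41, 41, 41, 49, 88, 100, 108, 107, 98, -1, -1, -1, 1, 3]
40 [45, 45, 46, 45, 45, 117, 121, 121, 114, 54, 53, 2, 2, 2]
60 [11, 10, 10, 10, 10, 115, 116, 115, 10, 11, 9, 2, 2, 3]
80 [2, 3, 2, 2, 3, 2, 3, 3, 3, 2, 2, 2, 2, 3]
100 [3, 2, 3, 2, 2, 2, 3, 3, 2, 3, 3, 3, 2, 2]
lotion rows: along lean -40..120 step 20; cols: side -70..70 step 10 (max z)
-40 [2, 2, 2, 51, 59, 58, 58, 57, 59, 57, 10, 10, 10, 11]
-20 [2, 2, 2, 70, 71, 67, 74, 72, 65, 70, 10, 11, 10, 10]
0 [2, 2, 2, 62, 73, 95, 102, 103, 92, 64, -1, 10, 10, 10]
20 [2, 2, 2, 54, 99, 122, 130, 131, 127, -1, 37, 38, 37, 37]
40 [2, 3, 51, 54, 119, 136, 145, 147, 138, 127, 45, 45, 45, 45]
60 [2, 2, 8, 10, 11, 157, 162, 162, 160, 127, 10, 11, 11, 10]
80 [2, 2, 2, 2, 2, 155, 158, 157, 158, 2, 2, 3, 2, 2]
100 [-9, 0, 1, 2, 3, 2, 2, 2, 3, 2, 2, 2, 3, 3]
```

```bash
python3 -m creep '1 1 0 0 -0.096;1 1 0 0 -0.096;1 1 0 0 -0.096;1 1 0 0 -0.096;1 1 0 0 -0.096;1 1 0 0 -0.096'; python3 go.py 527 373 180 41.5
```

```text
clock: 7.45
ee_pos: [433.6, -88.5, 224.4]
tool_rot: [-1.289, -2.863, 0.001]
ft_force: [0.1, -0.6, -0.2]
opening: 85.0
gripper_force: 0.0
shift [1.417 1.88  0.222] turn 0.0001 yaz 41.5 pos [433.6 -88.5 224.4] q7 [ 0.01  0.35  0.17  2.08 -0.09  0.72  0.96] F [ 0.1 -0.6 -0.2] open 85.0 t 7.45 rows 9.459147144469407
```

```bash
python3 -m creep '1 0.71 0.94 0 0;1 0.71 0.94 0 0;1 0.71 0.94 0 0;1 0.71 0.94 0 0;1 0.71 0.94 0 0;1 0.71 0.94 0 0'; python3 -m creep '1 0.71 0.94 0 0;1 0.71 0.94 0 0;1 0.71 0.94 0 0;1 0.71 0.94 0 0;1 0.71 0.94 0 0;1 0.71 0.94 0 0;1 0.71 0.94 0 0'; python3 go.py 527.3 372.7 62 41.5
```

```text
clock: 8.05
ee_pos: [482.6, 145.8, 224.3]
tool_rot: [-1.285, -2.866, -0.003]
ft_force: [0.1, 0.8, 0.3]
opening: 85.4
gripper_force: 0.0
clock: 8.75
ee_pos: [529.4, 370.0, 223.7]
tool_rot: [1.296, 2.862, -0.005]
ft_force: [0.1, -1.9, 0.2]
opening: 85.3
gripper_force: 0.0
shift [0.018 0.003 0.809] turn -0.0006 yaz 41.3 pos [529.4 370.  223.7] q7 [-0.73  0.63  0.13  1.54 -0.09  0.98  0.14] F [ 0.1 -1.9  0.2] open 85.3 t 8.75 rows 3.235335873366528
```

```bash
python3 -m creep '1 0.02 0 0.25 0;1 0.02 0 0.5 0;1 0.02 0 0.7 0;1 0.02 0 0.81 0;1 0.02 0 0.81 0;0.7 0.02 0 0.81 0;0.55 0.02 0 0.81 0;0.3 0.02 0 0.81 0;0.3 0.02 0 0.81 0;0.3 0.02 0 0.81 0;0.3 0.02 0 0.81 0' 30; python3 go.py 527.3 372.7 62 41.5
```

```text
clock: 9.85
ee_pos: [527.0, 375.2, 65.2]
tool_rot: [1.292, 2.862, 0.003]
ft_force: [-1.2, -0.8, 6.9]
opening: 38.5
gripper_force: 29.6
shift [-0.01  -0.007  0.016] turn -0.0003 yaz 41.4 pos [527.  375.2  65.2] q7 [-0.72  0.83  0.1   1.66 -0.11  0.66  0.16] F [-1.2 -0.8  6.9] open 38.5 t 9.85 rows 0.08055913550985273
```

```bash
python3 -m creep '0.3 0.03 0 -0.04 0;0.3 0.09 0 -0.12 0;0.3 0.18 0 -0.24 0;0.3 0.22 0 -0.3 0;0.3 0.22 0 -0.55 0;0.3 0.22 0 -0.7 0;0.3 0.22 0 -0.7 0'; python3 - <<'E'
from h import *
s=get_state();print(s['ee_pos'],s['opening'],s['gripper_force'],s['ft_force'],s['torque'])
a,d,p=snap('side','s2');b,_,_=snap('wrist','w5')
cv2.imwrite('pics/c3.png',np.hstack([cv2.resize(a[60:260,220:420],(400,400)),b[:,120:520]])[:,:,::-1])
E
```

```text
clock: 10.55
ee_pos: [498.7, 411.1, 209.2]
tool_rot: [1.289, 2.861, 0.015]
ft_force: [0.4, 1.0, -1.0]
opening: 38.6
gripper_force: 30.8
[498.67943731 411.05826422 209.18484752] 38.586339701513985 30.76279705041088 [ 0.35263678  1.01654953 -0.99476812] [ 0.01427947 -0.02131601 -0.00688981]
```

View pics/c3.png

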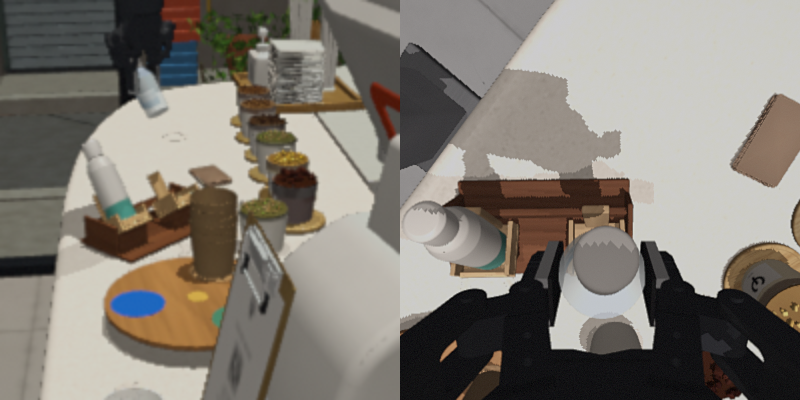

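```bash
python3 -m creep '0.3 0.3 0 0 0;0.3 0.35 0 0.1 0;0.3 0.35 0 0.35 0;0.3 0.35 0 0.6 0;0.3 0.35 0 0.75 0;0.3 0.35 0 0.79 0;0.3 0.35 0 0.79 0' 20; python3 -m creep '0.3 0 0 0.015 0;0.3 0 0 0.03 0;0.3 0 0 0.045 0;0.3 0 0 0.055 0';python3 go.py 450 464 40 41.5
```

```text
clock: 11.35
ee_pos: [449.3, 459.4, 43.3]
tool_rot: [-1.292, -2.862, 0.006]
ft_force: [-0.1, 0.9, -1.0]
opening: 38.5
gripper_force: 30.8
clock: 11.75
ee_pos: [450.4, 462.8, 37.2]
tool_rot: [-1.292, -2.862, -0.006]
ft_force: [-6.8, 0.5, 21.8]
opening: 38.3
gripper_force: 33.1
shift [ 0.006  0.003 -0.014] turn -0.0002 yaz 41.4 pos [450.4 462.8  37.2] q7 [-0.9   0.87  0.1   1.67 -0.13  0.61 -0.  ] F [-6.8  0.5 21.8] open 38.3 t 11.75 rows 0.060124122402398686
```

```bash
python3 -m creep '0.3 -0.02 0 -0.01 0;0.3 -0.05 0 -0.015 0;0.3 -0.08 0 -0.02 0;0.3 -0.11 0 -0.02 0;0.3 -0.14 0 -0.02 0;0.3 -0.17 0 -0.015 0;0.3 -0.2 0 -0.01 0;0.3 -0.2 0 -0.01 0'; python3 - <<'E'
from h import *
s=get_state();print(s['ee_pos'],s['opening'],s['gripper_force'],s['ft_force'],s['torque'])
a,d,p=snap('side','s3');b,_,_=snap('wrist','w6')
cv2.imwrite('pics/c4.png',np.hstack([cv2.resize(a[60:200,230:370],(400,400)),b[:,120:520]])[:,:,::-1])
E
```

```text
clock: 12.55
ee_pos: [476.9, 432.7, 39.3]
tool_rot: [-1.292, -2.861, -0.006]
ft_force: [-6.5, 1.2, 19.0]
opening: 38.8
gripper_force: 33.8
[476.90644046 432.67605647  39.34098321] 38.77386468557755 33.81802221410908 [-6.45603193  1.24405089 19.02250068] [ 0.24987965  1.54933294 -0.05330564]
```

View pics/c4.png

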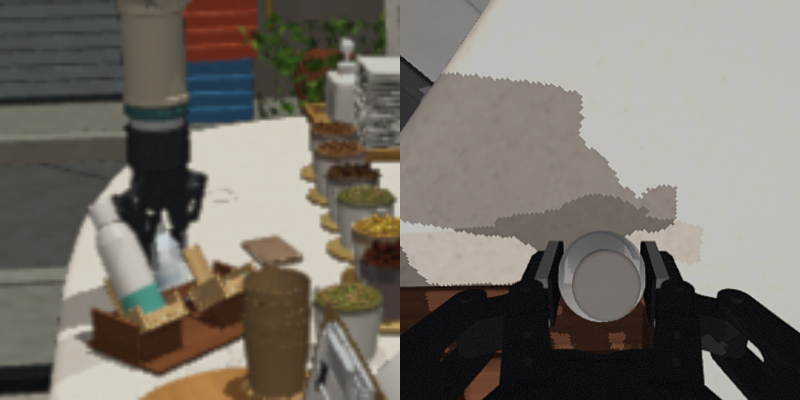

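```bash
cat > hf.py <<'E'
import sys
from h import *
from scipy.optimize import least_squares
prof={'lotion':([0,98,118,119,145],[22.5,22.5,14.5,14.5,14.5]),'gel':([0,60,78,79,99],[20,20,10,11.5,11.5])}
def fit(f0,n,T,lean0=0.3,leanaz=131,R=60,cz=0,zmin=None):
    z=np.load(f'pics/{f0}.npz');c=cloud(z,z['d']);im=z['im'].astype(int);r,g,b=[im[...,i] for i in range(3)]
    hs,rs=prof[n];L=hs[-1]
    m=(r<b+14)&(r+g+b>230)&(z['d']>0)&(np.linalg.norm(c[...,:2]-np.array(T[:2]),axis=2)<R)&(c[...,2]>(T[2]-20 if zmin is None else zmin))
    P=c[m]
    def f(q):
        u=np.array([q[3],q[4],np.sqrt(max(1e-3,1-q[3]**2-q[4]**2))]);v=P-q[:3];h=v@u;rad=np.linalg.norm(v-np.outer(h,u),axis=1)
        e=rad-np.interp(h,hs,rs);over=h-L
        return np.clip(np.where((over>-3)&(rad<np.interp(L,hs,rs)-1.5),over,e),-12,12)
    best=None
    for ln in(0,.3,.6,.75):
        u=np.array([np.cos(np.radians(leanaz))*np.sin(ln),np.sin(np.radians(leanaz))*np.sin(ln),np.cos(ln)])
        for hh in(40,60,80,100):
            s=least_squares(f,np.r_[np.array(T)+[0,0,19]-hh*u,u[:2]],loss='soft_l1')
            if best is None or s.cost<best.cost:best=s
    q=best.x;u=np.array([q[3],q[4],np.sqrt(1-q[3]**2-q[4]**2)])
    print(n,len(P),'base',q[:3].round(1),'lean',np.degrees(np.arccos(u[2])).round(1),'az',np.degrees(np.arctan2(u[1],u[0])).round(),'top',(q[:3]+L*u).round(1),'res',np.median(abs(f(q))).round(2),'low z',(q[2]-rs[0]*np.hypot(u[0],u[1])).round(1))
    return q
E
python3 -c "
from hf import *
fit('w6','gel',[476.9,432.7,39.3])
fit('w5','gel',[498.7,411,209.2])"
```

```text
gel 6630 base [490.6 414.8   5.4] lean 24.1 az 127.0 top [466.1 447.   95.8] res 0.41 low z -2.8
gel 6631 base [518.5 382.  178.2] lean 38.2 az 127.0 top [481.8 431.  256. ] res 0.39 low z 165.9
```

```bash
python3 -m creep '0.3 0 0 -0.08 0;0.3 0.2 0 -0.08 0;0.3 0.2 0 -0.03 0;0.3 0.2 0 0 0;0.3 0.17 0 0 0;0.3 0.14 0 0.005 0;0.3 0.11 0 0.008 0;0.3 0.08 0 0.01 0;0.3 0.05 0 0.01 0;0.3 0.05 0 0.01 0'; python3 - <<'E'
from hf import *
snap('wrist','w7');s=get_state();print(s['ft_force'].round(1),s['ee_pos'].round(1))
fit('w7','gel',s['ee_pos'])
E
```

```text
clock: 13.65
ee_pos: [470.8, 438.8, 35.9]
tool_rot: [-1.294, -2.861, -0.004]
ft_force: [-3.2, 2.5, 10.1]
opening: 38.7
gripper_force: 31.0
[-4.3  0.8 10.6] [470.7 439.   35.9]
gel 9336 base [466.1 443.7   1. ] lean 7.0 az -45.0 top [474.7 435.1  99.3] res 0.33 low z -1.4
```

```bash
python3 -m creep '0.3 0.015 0 -0.005 0;0.3 0.03 0 -0.01 0;0.3 0.03 0 -0.01 0;0.55 0.03 0 -0.01 0;0.7 0.03 0 -0.02 0;0.7 0.03 0 -0.02 0;0.7 0.03 0 -0.02 0;0.7 0.03 0 -0.02 0'; python3 - <<'E'
from hf import *
snap('wrist','w8');s=get_state();print(s['ft_force'].round(1),s['ee_pos'].round(1),s['opening'])
fit('w8','gel',s['ee_pos'])
E
```

```text
clock: 14.5
ee_pos: [466.5, 442.4, 38.3]
tool_rot: [1.293, 2.863, -0.0]
ft_force: [0.4, 0.1, -0.6]
opening: 59.9
gripper_force: 0.0
[0.8 0.4 0.2] [466.5 442.4  38.3] 59.8808988592789
gel 9390 base [4.62e+02 4.46e+02 2.00e-01] lean 3.0 az -41.0 top [465.9 442.5  99. ] res 0.33 low z -0.9
```

```bash
python3 -m creep '0.7 0.01 0 0 0;0.7 0.01 0 0 0'>/dev/null; python3 - <<'E'
from hf import *
snap('wrist','w9');s=get_state()
fit('w9','gel',s['ee_pos'])
E
python3 go.py 464 445 41 41.5
```

```text
gel 8967 base [4.621e+02 4.461e+02 1.000e-01] lean 2.7 az -54.0 top [464.9 442.4  99. ] res 0.33 low z -0.8
shift [ 0.006 -0.001 -0.014] turn -0.0002 yaz 41.4 pos [464.9 444.2  38.3] q7 [-0.86  0.86  0.09  1.67 -0.13  0.61  0.03] F [0.  0.4 0.1] open 59.8 t 14.8 rows 0.05920996125140015
```

```bash
python3 -m creep '0.7 0 0 0.03 0;0.55 0 0 0.03 0;0.4 0 0 0.03 0;0.3 0 0 0.03 0;0.3 0 0 0.03 0;0.3 0 0 0.03 0;0.3 0 0 -0.03 0;0.3 0 0 -0.3 0;0.3 0 0 -0.6 0;0.3 0 0 -0.9 0;0.3 0 0 -1 0;0.3 0 0 -1 0' 30; python3 - <<'E'
from hf import *
snap('wrist','w10');s=get_state();print(s['opening'],s['gripper_force'])
fit('w10','gel',s['ee_pos'])
E
python3 go.py 469.5 22.5 180 6.7
```

```text
clock: 16.0
ee_pos: [468.6, 446.7, 246.9]
tool_rot: [1.291, 2.858, 0.022]
ft_force: [1.3, 1.4, -0.5]
opening: 38.5
gripper_force: 30.8
38.34946476586076 30.837064465868025
gel 8214 base [466.8 449.6 215.2] lean 2.7 az -63.0 top [468.9 445.5 314.1] res 0.31 low z 214.3
shift [-1.595 -1.391  0.303] turn 0.0963 yaz 41.4 pos [467.  445.4 243.2] q7 [-0.89  0.61  0.14  1.53 -0.09  1.   -0.  ] F [-0.4 -0.3 -2.3] open 38.3 t 16.05 rows 8.552318580748022
```

```bash
python3 -m creep '0.3 -0.8 -0.7 0 0.097;0.3 -0.8 -0.7 0 0.097;0.3 -0.8 -0.7 0 0.097;0.3 -0.8 -0.7 0 0.097;0.3 -0.8 -0.7 0 0.097;0.3 -0.8 -0.7 0 0.097'; python3 go.py 469.5 22.5 110 6.7
```

```text
clock: 16.65
ee_pos: [465.5, 228.4, 237.9]
tool_rot: [-2.097, -2.339, 0.003]
ft_force: [0.2, 0.7, -0.2]
opening: 38.7
gripper_force: 30.9
shift [-1.025 -0.091  0.641] turn -0.0013 yaz 6.2 pos [465.5 228.4 237.9] q7 [-0.73  0.45  0.32  1.88 -0.18  0.84 -0.21] F [ 0.2  0.7 -0.2] open 38.7 t 16.65 rows 4.848656631278429
```

```bash
python3 -m creep '0.3 -1 -0.09 0 0;0.3 -1 -0.09 0 0;0.3 -1 -0.09 0 0;0.3 -1 -0.09 0 0;0.3 -1 -0.09 0.2 0;0.3 -1 -0.09 0.4 0;0.3 -1 -0.09 0.55 0;0.3 -1 -0.09 0.55 0;0.3 -1 -0.09 0.55 0'; python3 - <<'E'
from hf import *
im,d,p=snap('wrist','w11');s=get_state()
fit('w11','gel',s['ee_pos'])
c=cloud(p,d);r,g,b=[im[...,i].astype(int) for i in range(3)]
for m in [(g>r+30)&(g>b+5)&(abs(c[...,2]-32)<8),(b>r+60)&(b>g+30)&(abs(c[...,2]-32)<8)]:
    v,u=np.nonzero(m); q=plane(p,np.c_[u,v],32.).astype(np.float32)
    if len(q): print(len(q),cv2.minEnclosingCircle(q[:,:2].copy()))
E
python3 go.py 469.5 22.5 64 6.7
```

```text
clock: 17.55
ee_pos: [470.9, 31.8, 128.1]
tool_rot: [-2.089, -2.345, 0.001]
ft_force: [0.8, 0.4, -0.7]
opening: 38.3
gripper_force: 30.9
gel 7445 base [470.   35.5  96.5] lean 2.8 az -76.0 top [471.2  30.7 195.4] res 0.34 low z 95.5
3338 ((597.375732421875, -30.46474266052246), 35.81101608276367)
3087 ((469.447021484375, 23.545482635498047), 35.84331512451172)
shift [-0.044 -0.016  0.325] turn -0.0003 yaz 6.6 pos [471.7  31.6 129. ] q7 [-0.3   0.56  0.25  2.11 -0.28  0.51  0.27] F [-0.2  1.1 -0.2] open 38.6 t 17.6 rows 1.3132936059074638
```

```bash
python3 -m creep '0.3 -0.052 -0.01 0.05 0;0.3 -0.052 -0.01 0.2 0;0.3 -0.052 -0.01 0.27 0;0.3 -0.052 -0.01 0.29 0;0.3 -0.052 -0.01 0.305 0;0.3 -0.052 -0.01 0.305 0;0.3 -0.052 -0.01 0.31 0;0.3 -0.052 -0.01 0.31 0'
```

```text
clock: 18.4
ee_pos: [470.3, 20.2, 66.9]
tool_rot: [2.092, 2.343, 0.002]
ft_force: [-0.1, 1.3, -0.8]
opening: 38.0
gripper_force: 30.9
```

```bash
python3 -m creep '0.3 0 0 0.005 0;0.3 0 0 0.01 0;0.3 0 0 0.01 0'; python3 -m creep '0.3 0 0 0.005 0;0.3 0 0 0.005 0'
```

```text
clock: 18.7
ee_pos: [469.7, 20.1, 64.2]
tool_rot: [-2.092, -2.343, 0.0]
ft_force: [0.3, 0.8, -0.6]
opening: 38.6
gripper_force: 30.9
clock: 18.9
ee_pos: [469.8, 19.9, 63.7]
tool_rot: [-2.093, -2.343, -0.0]
ft_force: [-1.7, 0.4, 4.9]
opening: 38.6
gripper_force: 31.4
```

```bash
python3 -m creep '0.5 0 0 0 0;0.65 0 0 0 0;0.8 0 0 0 0;0.8 0 0 0 0;0.8 0 0 -0.05 0;0.8 0 0 -0.2 0;0.8 0 0 -0.4 0;0.8 0 0 -0.65 0;0.8 0 0 -0.9 0;0.8 0 0 -0.9 0'; python3 - <<'E'
from hf import *
im,d,p=snap('wrist','w12');s=get_state()
fit('w12','gel',[470,22,70],zmin=45)
c=cloud(p,d);r,g,b=[im[...,i].astype(int) for i in range(3)]
for m in [(g>r+30)&(g>b+5)&(abs(c[...,2]-32)<8),(b>r+60)&(b>g+30)&(abs(c[...,2]-32)<4)]:
    v,u=np.nonzero(m); q=plane(p,np.c_[u,v],32.).astype(np.float32)
    if len(q): print(len(q),cv2.minEnclosingCircle(q[:,:2].copy()))
E
python3 go.py 410 330 240 41.5
```

```text
clock: 19.9
ee_pos: [473.7, 19.8, 249.8]
tool_rot: [2.087, 2.337, 0.015]
ft_force: [1.2, 0.1, 0.9]
opening: 68.3
gripper_force: 0.0
gel 2232 base [475.2  21.1  32.2] lean 6.5 az 179.0 top [464.1  21.2 130.6] res 0.99 low z 30.0
2333 ((597.4862060546875, -30.170785903930664), 35.448890686035156)
1407 ((469.53045654296875, 23.830123901367188), 35.68852615356445)
shift [ 1.574 -0.132  0.035] turn -0.0973 yaz 6.5 pos [471.8  20.2 247. ] q7 [-0.37  0.37  0.36  1.99 -0.18  0.81  0.21] F [ 0.1 -0.2 -0.4] open 68.1 t 19.95 rows 6.320627759646813
```

```bash
python3 - <<'E'
from h import *
base=np.array([548.3,348.5]);a=np.radians(132);l=np.array([np.cos(a),np.sin(a)]);s=np.array([np.sin(a),-np.cos(a)])
for f in ['w5','w10','w1']:
    z=np.load(f'pics/{f}.npz');c=cloud(z,z['d']);P=c[(z['d']>0)&(c[...,2]<90)]
    D=P[:,:2]-base;L=D@l;S=D@s
    for lo,hi in [(-20,20),(-75,-45)]:
        print(f,lo,[(i,(lambda k:(int(np.median(k)),int(k.max())) if len(k) else -1)(P[(L>=i)&(L<i+4)&(S>=lo)&(S<hi)][:,2])) for i in range(24,88,4)])
E
```

```text
w5 -20 [(24, (32, 37)), (28, (40, 42)), (32, (45, 46)), (36, (49, 54)), (40, (9, 60)), (44, (9, 65)), (48, (9, 72)), (52, (9, 78)), (56, (10, 80)), (60, (73, 79)), (64, (8, 10)), (68, (7, 10)), (72, (0, 2)), (76, (0, 2)), (80, (0, 2)), (84, (0, 2))]
w5 -75 [(24, (8, 10)), (28, -1), (32, (34, 34)), (36, (22, 40)), (40, (9, 45)), (44, (42, 45)), (48, (9, 43)), (52, (8, 10)), (56, (8, 10)), (60, (8, 10)), (64, (8, 10)), (68, (7, 10)), (72, (0, 2)), (76, (0, 2)), (80, (0, 2)), (84, (0, 2))]
w10 -20 [(24, -1), (28, -1), (32, -1), (36, -1), (40, -1), (44, -1), (48, -1), (52, -1), (56, -1), (60, -1), (64, -1), (68, (0, 6)), (72, (0, 1)), (76, (0, 2)), (80, (0, 2)), (84, (0, 2))]
w10 -75 [(24, -1), (28, -1), (32, (8, 8)), (36, (8, 39)), (40, (9, 44)), (44, (42, 45)), (48, (9, 43)), (52, (8, 10)), (56, (8, 10)), (60, (9, 10)), (64, (8, 10)), (68, (7, 10)), (72, (0, 2)), (76, (0, 3)), (80, (0, 2)), (84, (0, 3))]
w1 -20 [(24, (35, 88)), (28, (63, 89)), (32, (64, 89)), (36, (50, 89)), (40, (9, 89)), (44, (42, 89)), (48, (25, 89)), (52, (10, 89)), (56, (9, 79)), (60, (10, 78)), (64, (8, 10)), (68, (7, 10)), (72, (0, 3)), (76, (0, 2)), (80, (0, 3)), (84, (0, 3))]
w1 -75 [(24, (9, 9)), (28, -1), (32, (34, 35)), (36, (10, 41)), (40, (9, 45)), (44, (42, 46)), (48, (9, 44)), (52, (8, 10)), (56, (8, 10)), (60, (8, 11)), (64, (8, 10)), (68, (7, 10)), (72, (0, 2)), (76, (0, 3)), (80, (0, 2)), (84, (0, 2))]
```

```bash
python3 -m creep '0.8 0.8 -0.1 0 -0.097;0.8 0.8 -0.1 0 -0.097;0.8 0.8 -0.1 0 -0.097;0.8 0.8 -0.1 0 -0.097;0.8 0.8 -0.1 0 -0.097;1 0.8 -0.1 0 -0.097'; python3 go.py 426 308.5 190 41.5
```

```text
clock: 20.55
ee_pos: [431.5, 175.4, 242.7]
tool_rot: [-1.298, -2.86, 0.003]
ft_force: [-0.8, -1.3, 0.2]
opening: 80.9
gripper_force: 0.0
shift [0.519 0.418 0.263] turn -0.0009 yaz 41.2 pos [431.5 175.4 242.7] q7 [-0.58  0.36  0.18  2.   -0.08  0.79  0.37] F [-0.8 -1.3  0.2] open 80.9 t 20.55 rows 2.865436212117418
```

```bash
python3 -m creep '0.9 0.52 0.418 0 0;0.9 0.52 0.418 0 0;0.9 0.52 0.418 0 0;0.9 0.52 0.418 0.2 0;0.9 0.52 0.418 0.4 0;0.9 0.52 0.418 0.5 0;0.9 0.52 0.418 0.5 0;0.9 0.52 0.418 0.5 0'; python3 - <<'E'
from hf import *
snap('wrist','w13');s=get_state();print(s['ft_force'])
fit('w13','lotion',[426,308.5,95],zmin=75,R=70)
E
python3 go.py 426 308.5 94 41.5
```

```text
clock: 21.35
ee_pos: [426.9, 308.5, 143.5]
tool_rot: [1.299, 2.86, -0.002]
ft_force: [0.4, 0.5, 0.6]
opening: 76.8
gripper_force: 0.0
[0.37147062 0.7642136  0.09797166]
lotion 5858 base [460.6 267.2  36.6] lean 35.2 az 130.0 top [407.  331.3 155.1] res 0.59 low z 23.6
shift [ 0.001 -0.008  0.251] turn -0.0008 yaz 41.2 pos [427.2 309.3 144.2] q7 [-0.76  0.58  0.13  1.95 -0.12  0.62  0.15] F [0.4 0.8 0.1] open 76.6 t 21.4 rows 1.0052492023033934
```

```bash
python3 -m creep '0.9 0 -0.004 0.15 0;0.9 0 -0.004 0.25 0;0.9 0 -0.004 0.25 0;0.7 0 -0.004 0.25 0;0.6 0 -0.004 0.25 0;0.35 0 -0.004 0.25 0;0.35 0 -0.004 0.25 0;0.35 0 -0.004 0.25 0;0.35 0 -0.004 0.25 0' 35; python3 -m creep '0.35 0.03 0 -0.04 0;0.35 0.09 0 -0.125 0;0.35 0.18 0 -0.25 0;0.35 0.24 0 -0.34 0;0.35 0.35 0 -0.55 0;0.35 0.5 0 -0.6 0;0.35 0.5 0 -0.6 0'; python3 - <<'E'
from hf import *
snap('wrist','w14');s=get_state();print(s['ft_force'])
fit('w14','lotion',s['ee_pos'],R=75)
E
python3 go.py 430 300 94 41.5
```

```text
clock: 22.3
ee_pos: [425.9, 310.0, 95.0]
tool_rot: [1.293, 2.862, 0.003]
ft_force: [-1.1, -1.1, 6.0]
opening: 43.3
gripper_force: 34.6
clock: 23.0
ee_pos: [356.0, 390.0, 216.2]
tool_rot: [-1.282, -2.866, -0.011]
ft_force: [0.2, 0.8, -1.6]
opening: 43.5
gripper_force: 36.6
[-0.33320752  0.03174478 -2.47505728]
lotion 8969 base [385.  348.9 154.5] lean 31.7 az 125.0 top [341.  411.  277.9] res 0.58 low z 142.7
shift [-0.57  -0.02   0.604] turn 0.0005 yaz 41.7 pos [357.1 387.3 215. ] q7 [-0.99  0.48  0.16  1.88 -0.11  0.79 -0.04] F [-0.3  0.  -2.5] open 43.6 t 23.05 rows 3.321049640663678
```

```bash
python3 go.py 405 433 80 41.5; python3 -m creep '0.35 -0.02 0.33 0 0;0.35 -0.02 0.33 0 0;0.35 -0.02 0.33 0.2 0;0.35 -0.02 0.33 0.45 0;0.35 -0.02 0.33 0.62 0;0.35 -0.02 0.33 0.66 0;0.35 -0.02 0.33 0.66 0' 25;python3 go.py 405 433 74 41.5
```

```text
shift [0.01  0.329 0.676] turn 0.0005 yaz 41.7 pos [357.1 387.3 215. ] q7 [-0.99  0.48  0.16  1.88 -0.11  0.79 -0.04] F [-0.3  0.  -2.5] open 43.6 t 23.05 rows 3.006594538969839
clock: 23.75
ee_pos: [411.0, 424.0, 80.3]
tool_rot: [-1.294, -2.862, 0.005]
ft_force: [-0.4, -0.2, -1.5]
opening: 43.6
gripper_force: 36.6
shift [0.054 0.007 0.032] turn -0.0004 yaz 41.4 pos [411.  424.   80.3] q7 [-0.93  0.75  0.12  1.81 -0.15  0.59  0.01] F [-0.4 -0.2 -1.5] open 43.6 t 23.75 rows 0.25042335368406005
```

```bash
python3 -m creep '0.35 0.05 0 0.03 0;0.35 0.05 0 0.055 0;0.35 0.02 0 0.055 0;0.35 -0.01 0 0.052 0;0.35 -0.04 0 0.048 0;0.35 -0.07 0 0.042 0;0.35 -0.1 0 0.038 0;0.35 -0.13 0 0.035 0;0.35 -0.16 0 0.035 0;0.35 -0.16 0 0.035 0'; python3 - <<'E'
from hf import *
snap('wrist','w15');s=get_state();print(s['ft_force'],s['torque'],s['gripper_force'])
fit('w15','lotion',s['ee_pos'],R=75)
E
```

```text
clock: 24.75
ee_pos: [433.5, 400.0, 74.3]
tool_rot: [1.295, 2.861, -0.001]
ft_force: [0.2, -0.2, -2.0]
opening: 43.8
gripper_force: 36.6
[-0.06970951 -0.31409171 -2.00710114] [ 0.04750058  0.06527606 -0.02524217] 36.569144584354945
lotion 8792 base [470.8 355.8  17.9] lean 37.1 az 130.0 top [414.6 422.6 133.6] res 0.54 low z 4.4
```

```bash
python3 - <<'E'
from h import *
base=np.array([548.3,348.5]);a=np.radians(132);l=np.array([np.cos(a),np.sin(a)]);s=np.array([np.sin(a),-np.cos(a)])
for f in ['w5','w13','w2']:
    z=np.load(f'pics/{f}.npz');c=cloud(z,z['d']);P=c[(z['d']>0)&(c[...,2]<90)]
    D=P[:,:2]-base;L=D@l;S=D@s
    print(f,[(i,(lambda k:(len(k),int(np.median(k)),int(np.percentile(k,98))) if len(k) else -1)(P[(L>=i)&(L<i+5)&(S>=-75)&(S<-45)][:,2])) for i in range(-70,30,5)])
    print(' S at L-20..10',[(i,(lambda k:int(k.max()) if len(k) else -1)(P[(L>=-30)&(L<15)&(S>=i)&(S<i+4)][:,2])) for i in range(-100,-16,4)])
E
```

```text
w5 [(-70, -1), (-65, -1), (-60, -1), (-55, -1), (-50, -1), (-45, -1), (-40, -1), (-35, -1), (-30, -1), (-25, -1), (-20, (9, 8, 9)), (-15, (33, 8, 9)), (-10, (39, 8, 10)), (-5, (75, 8, 10)), (0, (95, 8, 10)), (5, (100, 8, 9)), (10, (102, 8, 10)), (15, (92, 8, 10)), (20, (101, 8, 10)), (25, (7, 9, 10))]
 S at L-20..10 [(-100, 81), (-96, 71), (-92, 70), (-88, 11), (-84, 10), (-80, 10), (-76, 10), (-72, 10), (-68, 10), (-64, 10), (-60, 10), (-56, 10), (-52, 10), (-48, 10), (-44, 10), (-40, 10), (-36, 9), (-32, 52), (-28, 35), (-24, 28), (-20, 27)]
w13 [(-70, (117, 1, 2)), (-65, (108, 1, 2)), (-60, (116, 1, 2)), (-55, (31, 1, 3)), (-50, (91, 8, 10)), (-45, (134, 9, 10)), (-40, (132, 9, 10)), (-35, (134, 8, 10)), (-30, (130, 8, 10)), (-25, (136, 8, 10)), (-20, (132, 8, 9)), (-15, (144, 8, 10)), (-10, (138, 8, 10)), (-5, (143, 8, 10)), (0, (151, 8, 10)), (5, (146, 8, 10)), (10, (146, 8, 10)), (15, (148, 8, 10)), (20, (153, 8, 9)), (25, (28, 8, 10))]
 S at L-20..10 [(-100, 70), (-96, 72), (-92, 63), (-88, 10), (-84, 10), (-80, 10), (-76, 10), (-72, 10), (-68, 10), (-64, 11), (-60, 10), (-56, 10), (-52, 11), (-48, 10), (-44, 10), (-40, 10), (-36, 59), (-32, 61), (-28, 60), (-24, -1), (-20, 43)]
w2 [(-70, (93, 1, 2)), (-65, (92, 1, 3)), (-60, (93, 1, 2)), (-55, (90, 1, 3)), (-50, (97, 8, 10)), (-45, (101, 8, 10)), (-40, (100, 8, 10)), (-35, (102, 8, 10)), (-30, (105, 8, 10)), (-25, (108, 8, 10)), (-20, (104, 8, 10)), (-15, (102, 9, 10)), (-10, (101, 9, 10)), (-5, (103, 8, 10)), (0, (110, 9, 10)), (5, (111, 9, 11)), (10, (112, 9, 11)), (15, (113, 9, 10)), (20, (87, 9, 10)), (25, (48, 8, 9))]
 S at L-20..10 [(-100, 73), (-96, 71), (-92, 69), (-88, 9), (-84, 10), (-80, 11), (-76, 10), (-72, 11), (-68, 12), (-64, 10), (-60, 11), (-56, 11), (-52, 11), (-48, 11), (-44, 10), (-40, 11), (-36, 71), (-32, 71), (-28, 71), (-24, 63), (-20, 61)]
```

```bash
python3 -m creep '0.35 0.06 0 -0.05 0;0.35 0.06 0 -0.3 0;0.35 0.06 0 -0.55 0;0.35 0.06 0 -0.8 0;0.35 0.06 0 -0.8 0.02;0.35 0.06 0 -0.8 0.04;0.35 0.06 0 -0.8 0.06;0.35 0.06 0 -0.8 0.08;0.35 0.06 0 -0.8 0.1;0.35 0.06 0 -0.8 0.12;0.35 0.06 0 -0.8 0.14;0.35 0.06 0 -0.8 0.16'; python3 go.py 562 241 230 41.5
```

```text
clock: 26.0
ee_pos: [422.9, 411.7, 234.9]
tool_rot: [-2.514, -1.882, -0.0]
ft_force: [0.4, -0.2, -2.0]
opening: 43.7
gripper_force: 36.6
shift [-0.623  0.908  0.023] turn -0.1608 yaz -16.4 pos [422.9 411.7 234.9] q7 [-1.1   0.57  0.45  1.7  -0.3   0.94 -0.82] F [ 0.4 -0.2 -2. ] open 43.7 t 26.0 rows 4.406048454900312
```

```bash
python3 -m creep '0.35 -0.62 0.91 0 0.28;0.35 -0.62 0.91 0 0.28;0.35 -0.62 0.91 0 0.28;0.35 -0.62 0.91 0 0.28;0.35 -0.62 0.91 0 0.28;0.35 -0.62 0.91 0 0.28;0.35 -0.62 0.91 0 0.28;0.35 -0.62 0.91 0 0.28;0.35 -0.62 0.91 0 0.28;0.35 -0.62 0.91 0 0.28;0.35 -0.62 0.91 0 0.28;0.35 -0.62 0.91 0 0.28'; python3 go.py 562 241 200 41.5
```

```text
clock: 27.2
ee_pos: [563.6, 242.8, 234.6]
tool_rot: [-3.052, 0.737, 0.002]
ft_force: [0.8, 0.1, -2.5]
opening: 43.6
gripper_force: 36.6
shift [-0.003  0.012  0.173] turn 0.0593 yaz -117.2 pos [563.6 242.8 234.6] q7 [-0.96  0.74  0.92  1.64 -0.65  1.1  -1.91] F [ 0.8  0.1 -2.5] open 43.6 t 27.2 rows 0.6933306224912564
```

```bash
python3 -m creep '0.35 0 0 0.1 0.02;0.35 0 0 0.2 0.04;0.35 0 0 0.3 0.059;0.35 0 0 0.3 0.059;0.35 0 0 0.3 0.059'; python3 - <<'E'
from hf import *
snap('wrist','w16');s=get_state();T=s['ee_pos'];print(T)
q=fit('w16','lotion',T,leanaz=-48,R=75)
u=np.array([q[3],q[4],np.sqrt(1-q[3]**2-q[4]**2)])
l=np.array([np.cos(np.radians(132)),np.sin(np.radians(132))]);s_=np.array([l[1],-l[0]])
D=q[:2]-np.array([548.3,348.5]);sl=np.hypot(u[0],u[1])
print('base L,S',D@l,D@s_,'low edge L',D@l-22.5*u[2],'z',q[2]-22.5*sl,'tcp LS',(T[:2]-[548.3,348.5])@l,(T[:2]-[548.3,348.5])@s_)
E
python3 go.py 562 241 90 41.5
```

```text
clock: 27.7
ee_pos: [564.2, 241.7, 174.6]
tool_rot: [-2.87, 1.277, 0.001]
ft_force: [-0.3, -0.6, -1.8]
opening: 43.7
gripper_force: 36.6
[564.85751307 241.37031998 175.3885987 ]
lotion 8774 base [533.8 282.9 112.8] lean 31.7 az -53.0 top [579.6 222.1 236.2] res 0.57 low z 101.0
base L,S -39.012976772061116 -54.639381096405664 low edge L -58.15818506419053 z 101.02307424035085 tcp LS -90.69200612427395 -59.37911758608519
shift [-0.008  0.012  0.427] turn 0.0013 yaz -138.0 pos [564.9 241.4 175.4] q7 [-0.97  0.84  0.96  1.7  -0.79  1.04 -2.15] F [ 0.3 -0.  -2.3] open 43.4 t 27.75 rows 1.7087440189136063
```

```bash
python3 -m creep '0.35 0 0.012 0.15 0;0.35 0 0.012 0.35 0;0.35 0 0.012 0.43 0;0.35 0 0.012 0.46 0;0.35 0 0.012 0.475 0;0.35 0 0.012 0.485 0;0.35 0 0.012 0.485 0'
```

```text
clock: 28.45
ee_pos: [563.7, 238.9, 78.5]
tool_rot: [-2.866, 1.283, -0.002]
ft_force: [0.0, -0.3, -2.5]
opening: 43.6
gripper_force: 36.6
```

```bash
python3 -m creep '0.35 -0.005 0 0.01 0;0.35 -0.01 0 0.015 0;0.35 -0.01 0 0.015 0'; python3 go.py 562 241 78 41.5
```

```text
clock: 28.75
ee_pos: [563.2, 239.4, 75.7]
tool_rot: [-2.866, 1.285, -0.006]
ft_force: [1.3, -2.3, 5.2]
opening: 43.8
gripper_force: 37.2
shift [-0.01  -0.001 -0.011] turn 0.0006 yaz -138.3 pos [563.2 239.4  75.7] q7 [-0.92  0.95  0.85  1.77 -0.92  0.87 -2.05] F [ 1.3 -2.3  5.2] open 43.8 t 28.75 rows 0.06115089210795608
```

```bash
python3 -m creep '0.35 -0.025 0 -0.002 0;0.35 -0.05 0 -0.008 0;0.35 -0.075 0 -0.015 0;0.35 -0.1 0 -0.02 0;0.35 -0.125 0 -0.024 0;0.35 -0.15 0 -0.027 0;0.35 -0.17 0 -0.028 0'; python3 - <<'E'
from hf import *
snap('wrist','w17');s=get_state();T=s['ee_pos'];print(T,s['ft_force'])
q=fit('w17','lotion',T,leanaz=-48,R=75)
E
```

```text
clock: 29.45
ee_pos: [543.1, 264.2, 83.0]
tool_rot: [-2.863, 1.285, -0.014]
ft_force: [3.1, -3.1, 13.2]
opening: 43.6
gripper_force: 37.6
[542.54777738 264.85991582  83.06038056] [ 1.63119837 -4.28574776 14.43529247]
lotion 9895 base [530.1 280.   10.4] lean 12.0 az -51.0 top [549.  256.7 152.3] res 0.55 low z 5.8
```

```bash
python3 -m creep '0.35 -0.03 0 -0.001 0;0.35 -0.06 0 0 0;0.35 -0.085 0 0.003 0;0.35 -0.085 0 0.003 0'; python3 - <<'E'
from hf import *
snap('wrist','w18');s=get_state();T=s['ee_pos'];print(T,s['ft_force'])
q=fit('w18','lotion',T,leanaz=-48,R=75)
D=q[:2]-np.array([548.3,348.5]);l=np.array([np.cos(np.radians(132)),np.sin(np.radians(132))]);print(D@l,D@[l[1],-l[0]])
E
```

```text
clock: 29.9
ee_pos: [530.1, 278.7, 82.1]
tool_rot: [-2.864, 1.282, -0.007]
ft_force: [0.0, -1.9, 14.6]
opening: 43.8
gripper_force: 38.5
[530.24310073 278.59664196  82.19312443] [-0.3630088  -0.67111957 14.79711222]
lotion 11803 base [528.8 282.5   8.6] lean 1.4 az -88.0 top [529.  278.9 153.5] res 0.4 low z 8.0
-36.035999582914336 -58.63116959302657
```

```bash
python3 -m creep '0.35 0 0 -0.03 0;0.35 0 0 -0.15 0;0.35 0 0 -0.4 0;0.35 0 0 -0.65 0;0.35 0 0 -0.85 0;0.35 0 0 -0.85 -0.02;0.35 0 0 -0.85 -0.04;0.35 0 0 -0.85 -0.06;0.35 0 0 -0.85 -0.08;0.35 0 0 -0.85 -0.1;0.35 0 0 -0.85 -0.12'; python3 go.py 597.3 -30.4 250 126.5
```

```text
clock: 31.05
ee_pos: [526.2, 278.7, 248.7]
tool_rot: [3.139, -0.129, -0.004]
ft_force: [-0.6, -0.6, -1.6]
opening: 43.3
gripper_force: 36.9
shift [ 0.481  1.511 -0.008] turn -0.1145 yaz -94.7 pos [526.2 278.7 248.7] q7 [-1.02  0.66  0.84  1.67 -0.55  1.07 -1.67] F [-0.6 -0.6 -1.6] open 43.3 t 31.05 rows 6.342932896117764
```

```bash
python3 -m creep '0.35 0.1 0.9 0 -0.114;0.35 0.1 0.9 0 -0.114;0.35 0.1 0.9 0 -0.114;0.35 0.1 0.9 0 -0.114;0.35 0.1 0.9 0 -0.114;0.35 0.1 0.9 0 -0.114'; python3 go.py 597.3 -30.4 180 126.5
```

```text
clock: 31.65
ee_pos: [530.8, 96.4, 249.2]
tool_rot: [-2.987, -0.967, 0.002]
ft_force: [0.3, 0.7, -1.9]
opening: 43.5
gripper_force: 36.9
shift [-0.102  0.709  0.345] turn -0.0017 yaz -54.1 pos [530.8  96.4 249.2] q7 [-0.65  0.52  0.64  1.82 -0.38  0.93 -0.79] F [ 0.3  0.7 -1.9] open 43.5 t 31.65 rows 3.1815579803646656
```

```bash
python3 -m creep '0.35 -0.1 0.7 0 0;0.35 -0.1 0.7 0 0;0.35 -0.1 0.7 0 0;0.35 -0.1 0.7 0.1 0;0.35 -0.1 0.7 0.3 0;0.35 -0.1 0.7 0.45 0;0.35 -0.1 0.7 0.45 0;0.35 -0.1 0.7 0.45 0'; python3 - <<'E'
from hf import *
im,d,p=snap('wrist','w19');s=get_state();print(s['ee_pos'])
fit('w19','lotion',s['ee_pos'],R=60)
c=cloud(p,d);r,g,b=[im[...,i].astype(int) for i in range(3)]
for m in [(g>r+30)&(g>b+5)&(abs(c[...,2]-32)<8),(b>r+60)&(b>g+30)&(abs(c[...,2]-32)<4)]:
    v,u=np.nonzero(m); q=plane(p,np.c_[u,v],32.).astype(np.float32)
    if len(q): print(len(q),cv2.minEnclosingCircle(q[:,:2].copy()))
E
python3 go.py 597.3 -30.4 106 126.5
```

```text
clock: 32.45
ee_pos: [597.7, -26.8, 159.2]
tool_rot: [-2.988, -0.97, 0.002]
ft_force: [0.7, -0.1, -3.0]
opening: 43.8
gripper_force: 36.9
[598.68254305 -27.2434864  160.34125243]
lotion 12849 base [593.1 -28.8  85.6] lean 2.5 az 27.0 top [598.8 -25.9 230.5] res 0.42 low z 84.6
2426 ((597.854248046875, -29.638017654418945), 35.56283950805664)
1897 ((468.61151123046875, 23.93525505065918), 35.761905670166016)
shift [-0.015  0.008  0.272] turn -0.0014 yaz -54.0 pos [598.7 -27.2 160.3] q7 [-0.33  0.7   0.55  1.75 -0.48  0.83 -0.5 ] F [ 0.6  0.2 -2. ] open 43.9 t 32.5 rows 1.0890081210189142
```

```bash
python3 -m creep '0.35 0.008 0.015 0.1 0;0.35 0.008 0.015 0.2 0;0.35 0.008 0.015 0.24 0;0.35 0.008 0.015 0.255 0;0.35 0.008 0.015 0.26 0;0.35 0.008 0.015 0.265 0;0.35 0.008 0.015 0.265 0'; python3 -m creep '0.35 0 0 0.005 0;0.35 0 0 0.005 0'
```

```text
clock: 33.2
ee_pos: [601.3, -29.4, 107.0]
tool_rot: [2.988, 0.97, 0.002]
ft_force: [0.3, -0.6, -1.6]
opening: 43.7
gripper_force: 36.9
clock: 33.4
ee_pos: [601.6, -29.2, 106.5]
tool_rot: [2.988, 0.971, 0.003]
ft_force: [-0.8, 0.8, 5.1]
opening: 43.6
gripper_force: 37.6
```

```bash
python3 -m creep '0.55 0 0 0 0;0.65 0 0 0 0;0.8 0 0 0 0;0.8 0 0 0 0;0.8 0 0 -0.05 0;0.8 0 0 -0.2 0;0.8 0 0 -0.45 0;0.8 0 0 -0.7 0;0.8 0 0 -0.9 0;0.8 0 0 -0.9 0'; python3 go.py 420 150 300; python3 - <<'E'
from hf import *
im,d,p=snap('wrist','w20')
a,da,pa=snap('side','s4');b,db,pb=snap('scene','s5')
cv2.imwrite('pics/c5.png',np.hstack([cv2.resize(a[120:320,240:400],(320,400),interpolation=2),cv2.resize(im[:,100:540],(440,400))])[:,:,::-1])
c=cloud(p,d);r,g,b=[im[...,i].astype(int) for i in range(3)]
for m in [(g>r+30)&(g>b+5)&(abs(c[...,2]-32)<5),(b>r+60)&(b>g+30)&(abs(c[...,2]-32)<4)]:
    v,u=np.nonzero(m); q=plane(p,np.c_[u,v],32.).astype(np.float32)
    if len(q): print(len(q),cv2.minEnclosingCircle(q[:,:2].copy()))
fit('w20','lotion',[598,-30,70],zmin=80,R=45)
E
```

```text
clock: 34.4
ee_pos: [604.1, -30.7, 292.2]
tool_rot: [2.984, 0.969, 0.018]
ft_force: [-0.4, -0.7, 1.1]
opening: 68.3
gripper_force: 0.0
shift [-0.214 -1.272 -0.051] turn 0.0 yaz -54.0 pos [604.1 -30.7 292.2] q7 [-0.39  0.57  0.64  1.59 -0.37  1.09 -0.59] F [-0.4 -0.7  1.1] open 68.3 t 34.4 rows 5.1626385444411085
872 ((598.8015747070312, -28.5017032623291), 35.413429260253906)
965 ((469.5718994140625, 22.101703643798828), 35.5202751159668)
lotion 2717 base [593.6 -25.9  32.6] lean 6.4 az -40.0 top [606.  -36.5 176.7] res 1.25 low z 30.1
```

View pics/c5.png

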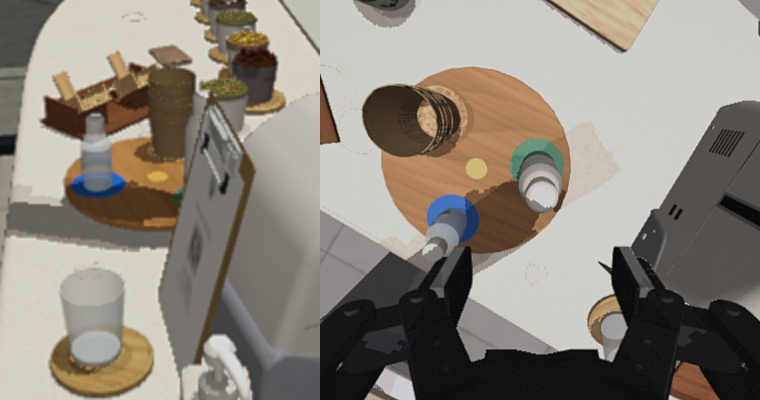

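```bash
python3 -m creep '0.8 -0.1 -0.3 0 0;0.8 -0.2 -0.6 0 0;0.8 -0.2 -0.6 0 0;0.8 -0.2 -0.6 0 0;0.8 -0.2 -0.6 0 0;0.8 -0.2 -0.6 0 0'; python3 - <<'E'
from hf import *
im,d,p=snap('wrist','w21')
for f in ['w21','s5']:
    print(f)
    fit(f,'lotion',[598,-30,80],zmin=88,R=50)
    fit(f,'gel',[470,22,70],zmin=65,R=45)
c=cloud(p,d);r,g,b=[im[...,i].astype(int) for i in range(3)]
for m in [(g>r+30)&(g>b+5)&(abs(c[...,2]-32)<5),(b>r+60)&(b>g+30)&(abs(c[...,2]-32)<4)]:
    v,u=np.nonzero(m); q=plane(p,np.c_[u,v],32.).astype(np.float32)
    if len(q): print(len(q),cv2.minEnclosingCircle(q[:,:2].copy()))
E
```

```text
clock: 35.15
ee_pos: [498.6, 43.4, 284.9]
tool_rot: [2.987, 0.969, -0.001]
ft_force: [0.9, 0.0, -0.3]
opening: 68.3
gripper_force: 0.0
w21
lotion 2620 base [598.5 -28.8  32.4] lean 2.3 az -67.0 top [600.8 -34.2 177.3] res 0.43 low z 31.5
gel 1230 base [470.   21.5  31.8] lean 2.5 az -92.0 top [469.8  17.1 130.7] res 0.35 low z 30.9
s5
lotion 165 base [598.1 -30.1  19. ] lean 2.6 az -133.0 top [593.7 -34.8 163.9] res 12.0 low z 18.0
gel 172 base [467.6  20.3  31.3] lean 2.0 az -76.0 top [468.5  17.  130.2] res 1.5 low z 30.6
941 ((599.0693969726562, -28.601713180541992), 35.44620895385742)
1045 ((469.80096435546875, 21.89404296875), 35.47390365600586)
```

```bash
python3 -c "
from workcell import *
print(sign_off())"
```

```text
the job is handed in; nothing more can be done
None
```

The job is done and handed in at about 35 s: the glass stands on the coaster, the gel upright on the blue spot and the lotion upright on the green spot (both bottles within about 1 mm of centre), the platter turned about 1 degree, and I didn't touch the sleeves or dessert cup.

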